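# Walk a heavy heatsink round to the fence

### The job

Get the heavy finned heatsink ready for drilling: with closed fingers, push its corners in turn to walk it round on the spot until its flat mounting face looks squarely at the aluminium fence, at least a finger's width (2 cm) short of it, and let it rest there for a moment. Then push it straight on until the flat face sits flush along the fence, with neither end sticking out past the fence's ends. Only push it from outside: do not pinch, straddle, lift or tip it, do not lever it round with a corner against the fence, and leave everything else where it is.

Things in the scene. Friction and masses are not known exactly. Their poses are not given: they have to be found in the camera images.
- heatsink: loose finned aluminium heatsink, 70 x 130 x 45 mm (x, y, z), about 0.9 kg, evenly weighted; slides at 5 to 13 N. Origin: centre of its underside. +x points out of the plain flat mounting face (small screw holes), -x out of the fin side (17 upright fins), each 35 mm from the origin; ends at y +-65 mm. It starts turned some 45 to 85 degrees clockwise (from above) from facing the fence
- face_left (a point): point on the heatsink's flat mounting face at its +y end edge, half-way up (35, 65, 22.5 mm in the heatsink's frame); its axes are the heatsink's
- face_right (a point): point on the heatsink's flat mounting face at its -y end edge, half-way up (35, -65, 22.5 mm in the heatsink's frame); its axes are the heatsink's
- fence: aluminium angle bolted to the bench. Its upright front face, 210 mm long and 36 mm high, looks roughly at the robot. Origin: foot of that face at mid-length, on the bench; +x points into the fence, away from the robot (the heatsink, when home, has its +x parallel to it); y runs along the face, ends at +-105 mm; a 47 mm deep foot with two bolts lies behind
- multimeter: yellow hand multimeter lying on the bench, 130 x 66 x 39 mm, bystander; origin: centre of its underside
- flux_jar: small jar with a yellow lid, 45 mm wide, 30 mm high, bystander; origin: centre of its underside
- drive_wheel: black toothed rubber wheel lying flat, 68 mm across, 26 mm high, bystander; origin: centre of its underside
- side_cutters: red-handled side cutters lying on the bench, 52 x 128 x 12 mm, bystander; origin: centre of its underside
- screw_dish: round dish of screws behind the fence, 66 mm across, 15 mm high, bystander; origin: centre of its underside
- dc_motor: small white motor lying beside the fence, 34 x 93 x 27 mm, bystander; origin: centre of its underside
There are look-alikes about, which are no part of the job. What is shaped like the heatsink but black is not meant.

How it is judged:
By the outcome, as a careful person would: the job done as asked, in the order asked, and still so for the second after the job is handed in, with the robot touching nothing.
It also fails if it takes over 72 s, if anything falls off the work surface, if the arm or the gripper's body presses on something with over 40 N, if the wrist force passes 120 N, or if a joint passes its speed limit or range.

### The arm

A 6-joint arm with a two-finger parallel gripper is mounted at the origin on a cart in front of the work surface, level with it; the furniture and walls round the work are solid. World frame = base frame: x ahead of the robot, y to its left, z up, the work surface at z = 0. Lengths are in m, angles in degrees, forces in N, time in s.
With the tool pointing down it reaches from about 0.3 to 0.75 m from the base axis. Payload 8.5 kg.
Tool frame: the origin (TCP) lies midway between the tips of the shut fingers; the grasp point (between the pads) lies 19 mm behind it (env.hold_point_z is the distance from the TCP to the grasp point, in m); z points along the fingers, y is the line along which they close (so a half turn about z gives the same grasp; the last joint's range is limited). The gripper opens to 85 mm and grips with 20 to 120 N. Pads are 22 mm wide; open, the fingers measure 114 mm over their backs; the gripper's body (76 mm by 85 mm) begins 54 mm behind the grasp point. The pads swing forward as they close: fully open they stand 13 mm farther back than shut.
Start: joints at [-78.455, 21.807, 74.336, -0, 83.858, -12.336], TCP at [0.223, -0.503, 0.231] pointing down, gripper open.
Joint ranges: [-178.18, 178.18], [-50.72, 133.34], [12.68, 142.11], [-81.47, 261.47], [9.98, 163.14], [-165.26, 165.26]. Speed limits (degrees/s): [136.94, 136.94, 180, 180, 180, 180].

### API

Orientations are given as a 3x3 rotation matrix whose columns are the frame's x, y, z axes.
In Python, from rig import observe, get_image, camera_info, env gives the robot as it stands.
- The arm moves only by the tool drive_tool, never from a script. Its arguments are lists of equal length, an entry for each row: "offset": the shift along the tool's x, y, z in units of 40 mm (1.0 is 40 mm), a list of three; "turn": the turn, a rotation vector about the tool's x, y, z in units of 6 degrees (1.0 is 6 degrees), a list of three; "hand": the opening, from 0 (shut) to 1 (fully open). A call has exactly 10 rows; each row shifts and turns the commanded pose from where the row before left it, along the tool's axes as they then stand; what a row does not reach is not made up. A row lasts 1/8 s, in which the tool goes at most 62.5 mm and 10.7 degrees, less where a joint would pass 70% of its speed; a pose out of reach is approached as far as the arm can. A call is refused whole if a number of a shift passes 1 or a number of a turn 1, either way. A call with a gripper value outside its range is refused whole. The fingers move at their own pace and stop on an object; "newtons" is the grip in N (left out, the last holds). Time passes only in rows, so rows that do not move let the fingers close, or fill a call up. It gives the time, the measured TCP pose, the force, the opening and the grip force at its end, in the units of the state.
- observe(): the state, without advancing time (a new reading comes with each control period).
- get_image(name): name is "scene" or "top" or "wrist"; returns the picture (384x512x3 uint8, blue, green, red); there is no depth.
- camera_info(name): a dict with "fx", "fy", "cx", "cy" (pixels), "k1" (the pictures are not rectified: a ray, as slopes to the right and down, at radius r is drawn at 1 + k1 r^2 times it, then the intrinsics apply), "world_to_cam" (4x4, takes a point from world to camera coordinates). Camera axes: x right, y down, z forward; pixel columns grow to the right and rows downward; lengths in m; the calibration is good to about 2 mm. A picture is of the moment at which its call begins: read the wrist's pose just before it. camera_info takes no time and is no camera call; for the wrist camera it gives the pose at the moment of the call.
- env.close_job(): hands the job in; it is judged then, once.
The state is a dict: "time_s": time; "q": joint angles; "qvel": joint speeds; "joint_efforts": joint torques, N m; "position": TCP position; "tool_rot": TCP orientation; "ft_force": force on the tool from outside, world axes, zero at the start; "wrist_torque": the same for the moment, N m; "grip_width": finger opening in m; "gripper_force": force on a finger pad.
Only numpy, scipy, OpenCV 4.12 (cv2) and the standard library are available. Lean on these libraries where they do the work, as an engineer would, in place of code of your own. Each camera call takes 0.05 s, during which the arm holds its last target. There are 200 camera calls.

## Working session

There is one attempt and no reset: what is moved stays moved. The work goes in short steps, Python scripts to look and compute and a tool call to move; the robot and the scene stay as the last step left them, time stands still between calls to the robot, and variables do not carry over. Pictures are saved under pics/ and viewed, at most 10 in all, crops included, and the job is handed in when it is done.

Besides the shell and the picture viewer there is one more tool, called after "Request:" as name(argument=value, ...), one argument or row to a line, values as JSON. drive_tool: Moves the arm, as the interface text tells. Its arguments: {"type":"object","properties":{"offset":{"type":"array"},"turn":{"type":"array"},"hand":{"type":"array"},"newtons":{"type":"number"}},"required":["offset","turn","hand"]}

```bash
mkdir -p pics; cat > h.py <<'E'
import numpy as np, cv2
from rig import observe, get_image, camera_info, env
def ray(ci,u,v):
    a=np.array([(u-ci['cx'])/ci['fx'],(v-ci['cy'])/ci['fy']]);r=np.linalg.norm(a);s=r
    for _ in range(20): s=r/(1+ci['k1']*s*s)
    a=a*(s/r if r>0 else 1)
    T=np.array(ci['world_to_cam']);R=T[:3,:3];o=-R.T@T[:3,3]
    return o,R.T@np.array([a[0],a[1],1])
def onplane(ci,u,v,z):
    o,d=ray(ci,u,v);return (o+d*(z-o[2])/d[2])
def proj(ci,P):
    T=np.array(ci['world_to_cam']);p=T[:3,:3]@P+T[:3,3];a=p[:2]/p[2];a=a*(1+ci['k1']*(a@a))
    return np.array([a[0]*ci['fx']+ci['cx'],a[1]*ci['fy']+ci['cy']])
E
python3 - <<'E'
from h import *
for n in ['top','scene']:
    im=get_image(n);cv2.imwrite(f'pics/{n}0_raw.png',im);cv2.imwrite(f'pics/{n}0.png',cv2.resize(im,(800,600),interpolation=cv2.INTER_CUBIC))
    ci=camera_info(n);o,d=ray(ci,256,192);print(n,ci['fx'],ci['k1'],o.round(3),d.round(3))
s=observe();print(s['time_s'],np.round(s['tool_rot'],3),s['position'])
E
```

```text
top 350.5506521556669 -0.04492686246050287 [0.476 0.028 0.893] [ 0.113 -0.028 -0.993]
scene 411.5500800216157 -0.040660590250571935 [0.104 0.532 0.661] [ 0.513 -0.557 -0.653]
0.1 [[ 0.914  0.405 -0.   ]
 [ 0.405 -0.914  0.001]
 [ 0.    -0.001 -1.   ]] [ 0.22259153 -0.50266792  0.23077507]
```

View pics/top0.png

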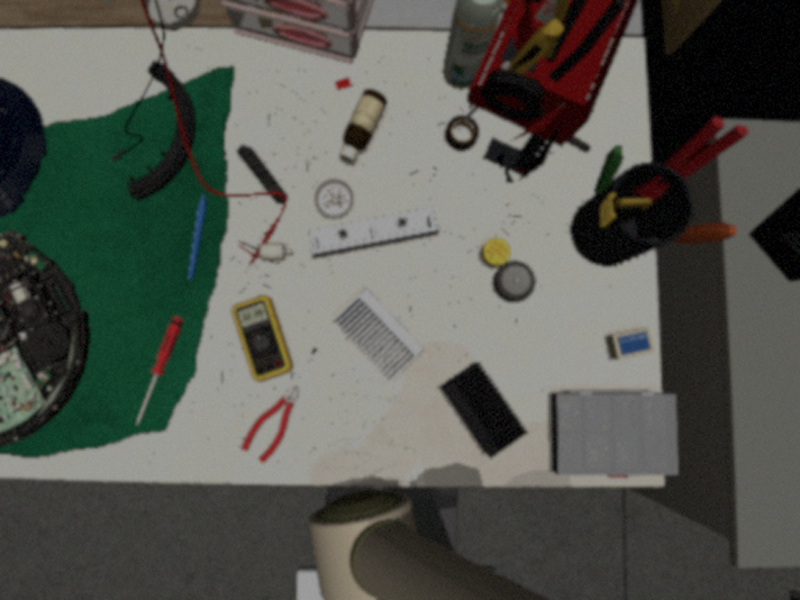

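View pics/scene0.png

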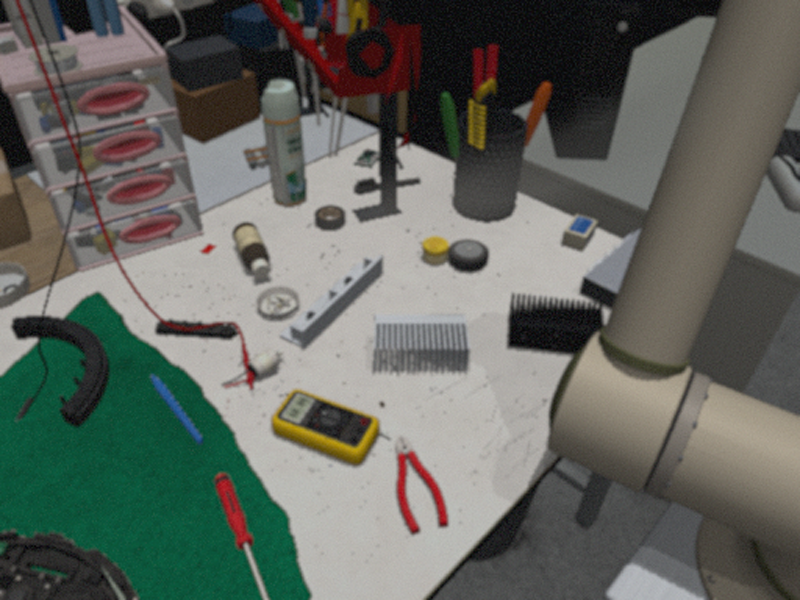

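The top view shows the heatsink centred near (378,333), with its flat plate on the upper-right side from (365,290) to (422,350). The fence's front edge runs from (312,255) to (438,235). The scene view agrees. I'll zoom in for the corners.

```bash
python3 - <<'E'
from h import *
im=np.mean([get_image('top').astype(float) for _ in range(4)],0)
c=np.clip(im[125:250,190:290]*1.0,0,255).astype(np.uint8)
cv2.imwrite('pics/c1.png',cv2.resize(c,None,fx=4.8,fy=4.8,interpolation=cv2.INTER_CUBIC))
E
```

```text
(no output)
```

View pics/c1.png

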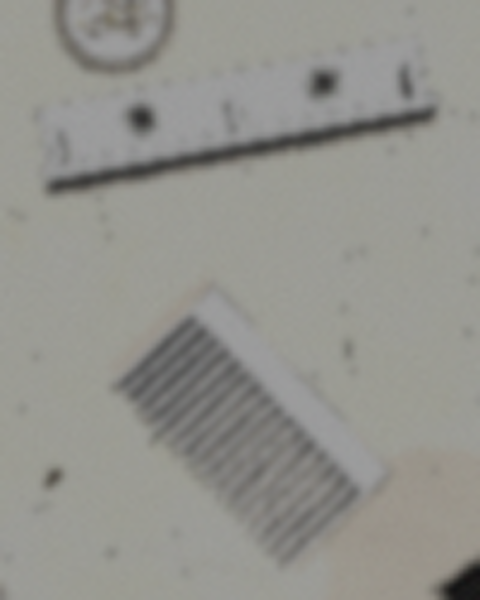

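```bash
cat >> h.py <<'E'
def crop(ci,pts,z): return np.array([onplane(ci,190+(x-2)/4.8,125+(y-2)/4.8,z) for x,y in pts])
E
python3 - <<'E'
from h import *
ci=camera_info('top')
for pts,z in [([(48,190),(437,117)],0),([(47,181),(435,108)],.036)]:
    P=crop(ci,pts,z);d=P[0]-P[1];print('fence',P.round(4).tolist(),np.linalg.norm(d),'x-axis dir',np.degrees(np.arctan2(-d[0],d[1])), P.mean(0))
P=crop(ci,[(210,286),(388,470),(117,385),(283,567)],.045);print(P.round(4).tolist())
print([np.linalg.norm(P[i]-P[j]) for i,j in [(0,1),(2,3),(0,2),(1,3)]],P.mean(0)); 
for i,j in [(0,1),(2,3)]:
    d=P[i]-P[j];print(np.degrees(np.arctan2(-d[0],d[1])))
E
```

```text
fence [[0.6484, 0.1489, 0.0], [0.6917, -0.0607, 0.0]] 0.214014570181129 x-axis dir 11.663224893470812 [0.67007174 0.04411119 0.        ]
fence [[0.6462, 0.1447, 0.036], [0.6878, -0.0561, 0.036]] 0.20500892939158605 x-axis dir 11.701479523550553 [0.66700109 0.04430784 0.036     ]
[[0.5913, 0.0591, 0.045], [0.4992, -0.0319, 0.045], [0.5403, 0.1052, 0.045], [0.4503, 0.0203, 0.045]]
[np.float64(0.12950229536163999), np.float64(0.1237275748934996), np.float64(0.06872438289012643), np.float64(0.07155532042242488)] [0.52030336 0.03818617 0.045     ]
-45.336956522016635
-46.68860995539486
```

```bash
cat >> h.py <<'E'
def st():
    s=observe();R=np.array(s['tool_rot']);p=np.array(s['position']);phi=np.degrees(np.arctan2(R[1,0],R[0,0]))
    return s,R,p,phi
def rz(d): a=np.radians(d);return np.array([[np.cos(a),-np.sin(a)],[np.sin(a),np.cos(a)]])
def plan(tgt,phi1,n=10,pose=None):
    # rows: offset in units of tool axes, turn about tool z
    s,R,p,phi=st()
    if pose is not None: p,phi=np.array(pose[0]),pose[1]
    tgt=np.array(tgt);dphi=(phi1-phi)/n;step=(tgt-p)/n;rows=[]
    for i in range(n):
        v=rz(-(phi+dphi*i))@step[:2];rows.append([round(v[0]/.04,2),round(-v[1]/.04,2),round(-step[2]/.04,2)])
    print('phi',round(phi,1),'p',p.round(4),'turn/row',round(-dphi/6,3));print(rows)
def hs(c,yaw,lx,ly): return np.array(c)+rz(yaw)@np.array([lx,ly])
E
python3 - <<'E'
from h import *
t=hs((.5203,.0382),-45.5,65,50);print(t)
plan([*t,.12],-38,20)
E
```

```text
[ 81.74192464 -11.27761598]
phi 23.9 p [ 0.2226 -0.5028  0.2311] turn/row 0.516
[[np.float64(87.72), np.float64(53.57), np.float64(0.14)], [np.float64(90.49), np.float64(48.75), np.float64(0.14)], [np.float64(92.99), np.float64(43.8), np.float64(0.14)], [np.float64(95.22), np.float64(38.72), np.float64(0.14)], [np.float64(97.17), np.float64(33.52), np.float64(0.14)], [np.float64(98.83), np.float64(28.23), np.float64(0.14)], [np.float64(100.21), np.float64(22.85), np.float64(0.14)], [np.float64(101.3), np.float64(17.41), np.float64(0.14)], [np.float64(102.09), np.float64(11.92), np.float64(0.14)], [np.float64(102.59), np.float64(6.39), np.float64(0.14)], [np.float64(102.78), np.float64(0.84), np.float64(0.14)], [np.float64(102.68), np.float64(-4.71), np.float64(0.14)], [np.float64(102.27), np.float64(-10.24), np.float64(0.14)], [np.float64(101.57), np.float64(-15.75), np.float64(0.14)], [np.float64(100.57), np.float64(-21.21), np.float64(0.14)], [np.float64(99.28), np.float64(-26.6), np.float64(0.14)], [np.float64(97.7), np.float64(-31.92), np.float64(0.14)], [np.float64(95.84), np.float64(-37.15), np.float64(0.14)], [np.float64(93.69), np.float64(-42.27), np.float64(0.14)], [np.float64(91.27), np.float64(-47.26), np.float64(0.14)]]
```

Unit slip: `hs` takes metres and I gave it mm. Rerunning.

```bash
sed -i 's/rows.append(\[round(v\[0\]\/.04,2),round(-v\[1\]\/.04,2),round(-step\[2\]\/.04,2)\])/rows.append([float(round(k,2)) for k in (v[0]\/.04,-v[1]\/.04,-step[2]\/.04)])/; s/np.array(\[lx,ly\])/np.array([lx,ly])\/1000/' h.py
python3 - <<'E'
from h import *
t=hs((.5203,.0382),-45.5,65,50);print(t)
plan([*t,.12],-38,20)
E
```

```text
[0.60152162 0.02688418]
phi 23.9 p [ 0.2226 -0.5028  0.2311] turn/row 0.516
[[0.7, -0.41, 0.14], [0.68, -0.45, 0.14], [0.65, -0.49, 0.14], [0.63, -0.52, 0.14], [0.6, -0.55, 0.14], [0.57, -0.59, 0.14], [0.53, -0.62, 0.14], [0.5, -0.64, 0.14], [0.46, -0.67, 0.14], [0.43, -0.69, 0.14], [0.39, -0.72, 0.14], [0.35, -0.74, 0.14], [0.31, -0.75, 0.14], [0.27, -0.77, 0.14], [0.23, -0.78, 0.14], [0.18, -0.79, 0.14], [0.14, -0.8, 0.14], [0.1, -0.81, 0.14], [0.05, -0.81, 0.14], [0.01, -0.81, 0.14]]
```

Request:
drive_tool(
  offset=[
    [0.7,-0.41,0],
    [0.68,-0.45,0],
    [0.65,-0.49,0],
    [0.63,-0.52,0],
    [0.6,-0.55,0],
    [0.57,-0.59,0],
    [0.53,-0.62,0],
    [0.5,-0.64,0],
    [0.46,-0.67,0],
    [0.43,-0.69,0],
  ],
  turn=[
    [0,0,0.52],
    [0,0,0.52],
    [0,0,0.52],
    [0,0,0.52],
    [0,0,0.52],
    [0,0,0.52],
    [0,0,0.52],
    [0,0,0.52],
    [0,0,0.52],
    [0,0,0.52],
  ],
  hand=[0,0,0,0,0,0,0,0,0,0],
)

```text
time_s: 1.55
position: [0.4136, -0.2376, 0.2314]
tool_rot: [[0.992, -0.129, 0.0], [-0.129, -0.992, -0.0], [0.0, 0.0, -1.0]]
ft_force: [0.1, 0.2, -0.4]
grip_width: -0.0003
gripper_force: 0.0
```

Request:
drive_tool(
  offset=[
    [0.39,-0.72,0.28],
    [0.35,-0.74,0.28],
    [0.31,-0.75,0.28],
    [0.27,-0.77,0.28],
    [0.23,-0.78,0.28],
    [0.18,-0.79,0.28],
    [0.14,-0.8,0.28],
    [0.1,-0.81,0.28],
    [0.05,-0.81,0.28],
    [0.01,-0.81,0.28],
  ],
  turn=[
    [0,0,0.52],
    [0,0,0.52],
    [0,0,0.52],
    [0,0,0.52],
    [0,0,0.52],
    [0,0,0.52],
    [0,0,0.52],
    [0,0,0.52],
    [0,0,0.52],
    [0,0,0.52],
  ],
  hand=[0,0,0,0,0,0,0,0,0,0],
)

```text
time_s: 2.8
position: [0.6048, 0.0259, 0.1189]
tool_rot: [[0.781, -0.624, -0.0], [-0.624, -0.781, 0.0], [-0.0, 0.0, -1.0]]
ft_force: [0.0, 0.8, 0.6]
grip_width: -0.0001
gripper_force: 0.0
```

```bash
python3 - <<'E'
from h import *
s,R,p,phi=st();print(s['time_s'],p,phi,s['grip_width'],R[:,2].round(3))
ci=camera_info('wrist')
for P in [(.5913,.0591,.045),(.4992,-.0319,.045),(.5403,.1052,.045),(.4503,.0203,.045)]: print(proj(ci,np.array(P)).round(0))
cv2.imwrite('pics/w1.png',get_image('wrist'))
plan([*hs((.5203,.0382),-45.5,65,50),.018],-38,10)
E
```

```text
2.8 [0.60478087 0.02594382 0.11885062] -38.615743564934625 -6.537748356327613e-05 [-0.  0. -1.]
[236. 242.]
[400. 259.]
[233. 316.]
[375. 331.]
phi -38.6 p [0.6057 0.0287 0.1172] turn/row -0.011
[[-0.01, 0.01, 0.25], [-0.01, 0.01, 0.25], [-0.01, 0.01, 0.25], [-0.01, 0.01, 0.25], [-0.01, 0.01, 0.25], [-0.01, 0.01, 0.25], [-0.01, 0.01, 0.25], [-0.01, 0.01, 0.25], [-0.01, 0.01, 0.25], [-0.01, 0.01, 0.25]]
```

View pics/w1.png

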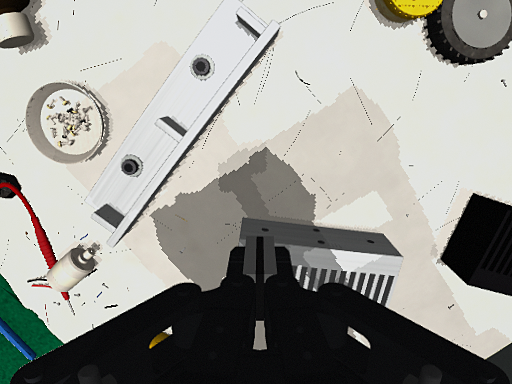

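The wrist view shows the flat face with its screw holes, and the plate's top edge runs from (237,241) to (400,258). That matches my top-view corners projected into this view. The tip is beside the face_left corner, so I'll descend and push.

Request:
drive_tool(
  offset=[
    [0,0,0.25],
    [0,0,0.25],
    [0,0,0.25],
    [0,0,0.25],
    [0,0,0.25],
    [0,0,0.25],
    [0,0,0.25],
    [0,0,0.25],
    [0,0,0.25],
    [0,0,0.25],
  ],
  turn=[
    [0,0,0],
    [0,0,0],
    [0,0,0],
    [0,0,0],
    [0,0,0],
    [0,0,0],
    [0,0,0],
    [0,0,0],
    [0,0,0],
    [0,0,0],
  ],
  hand=[0,0,0,0,0,0,0,0,0,0],
)

```text
time_s: 4.1
position: [0.6042, 0.025, 0.0186]
tool_rot: [[0.782, -0.623, 0.0], [-0.623, -0.782, 0.0], [-0.0, -0.0, -1.0]]
ft_force: [0.7, -0.1, 0.4]
grip_width: 0.0001
gripper_force: 0.0
```

Request:
drive_tool(
  offset=[
    [-0.1,0,0],
    [-0.1,0,0],
    [-0.1,0,0],
    [-0.1,0,0],
    [-0.1,0,0],
    [-0.1,0,0],
    [-0.1,0,0],
    [-0.1,0,0],
    [-0.1,0,0],
    [-0.1,0,0],
  ],
  turn=[
    [0,0,0],
    [0,0,0],
    [0,0,0],
    [0,0,0],
    [0,0,0],
    [0,0,0],
    [0,0,0],
    [0,0,0],
    [0,0,0],
    [0,0,0],
  ],
  hand=[0,0,0,0,0,0,0,0,0,0],
)

```text
time_s: 5.35
position: [0.5733, 0.0499, 0.0196]
tool_rot: [[0.782, -0.623, 0.001], [-0.623, -0.782, -0.0], [0.001, -0.001, -1.0]]
ft_force: [4.3, -1.1, 0.1]
grip_width: 0.0002
gripper_force: 2.3
```

Request:
drive_tool(
  offset=[
    [0.2,0,0],
    [0.2,0,0],
    [0.1,0,-0.6],
    [0,0,-0.6],
    [0,0,-0.6],
    [0,0,-0.5],
    [0,0,-0.5],
    [0,0,0],
    [0,0,0],
    [0,0,0],
  ],
  turn=[
    [0,0,0],
    [0,0,0],
    [0,0,0],
    [0,0,0],
    [0,0,0],
    [0,0,0],
    [0,0,0],
    [0,0,0],
    [0,0,0],
    [0,0,0],
  ],
  hand=[0,0,0,0,0,0,0,0,0,0],
)

```text
time_s: 6.6
position: [0.5882, 0.0374, 0.1302]
tool_rot: [[0.782, -0.623, -0.002], [-0.623, -0.782, 0.0], [-0.002, 0.001, -1.0]]
ft_force: [-0.7, 0.2, -0.2]
grip_width: -0.0001
gripper_force: 0.0
```

```bash
python3 - <<'E'
from h import *
s,R,p,phi=st();print(s['time_s'],p,phi)
a=get_image('wrist');b=get_image('top')[125:250,180:290]
c=np.zeros((600,800,3),np.uint8);c[:288,:384]=cv2.resize(a,(384,288));
b=cv2.resize(b,None,fx=4.8,fy=4.8,interpolation=cv2.INTER_CUBIC);print(b.shape)
c=np.zeros((600,800,3),np.uint8);c[:600,:528]=b;c[:204,528:]=cv2.resize(a,(272,204))
cv2.imwrite('pics/m2.png',c);cv2.imwrite('pics/w2.png',a)
E
```

```text
6.6 [0.58818303 0.0373845  0.13024588] -38.52564084148246
(600, 528, 3)
```

View pics/m2.png

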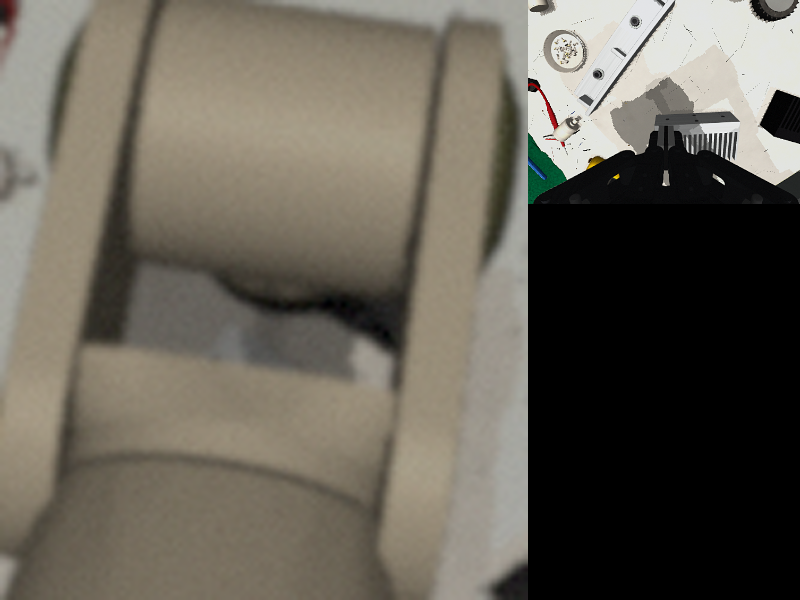

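The wrist inset shows the heatsink turned counter-clockwise, with the plate's top edge now at about (241,230)–(395,237) full-res. The arm hides it in the top view. I'll extract the edges numerically with a line detector.

```bash
cat >> h.py <<'E'
def segs(im,ci,box,z=.045,minlen=50):
    g=cv2.GaussianBlur(cv2.cvtColor(im,cv2.COLOR_BGR2GRAY),(3,3),0)
    L=cv2.createLineSegmentDetector(cv2.LSD_REFINE_ADV).detect(g)[0][:,0]
    for l in sorted(L,key=lambda l:-np.hypot(*(l[:2]-l[2:]))):
        n=np.hypot(*(l[:2]-l[2:]))
        if n<minlen or not all(box[0]<a<box[2] and box[1]<b<box[3] for a,b in (l[:2],l[2:])): continue
        P=onplane(ci,*l[:2],z)[:2];Q=onplane(ci,*l[2:],z)[:2];d=P-Q
        yaw=(np.degrees(np.arctan2(-d[0],d[1]))+90)%180-90
        print('px',l.round(0).astype(int),'w',P.round(3),Q.round(3),'len',round(np.hypot(*d)*1e3),'yaw',yaw.round(1))
E
python3 - <<'E'
from h import *
ci=camera_info('wrist');im=cv2.imread('pics/w2.png');segs(im,ci,(200,180,460,350),.045,25)
print('old');E0=None
E
```

```text
px [302 213 383 208] w [0.558 0.019] [ 0.521 -0.034] len 64 yaw -35.1
px [241 216 301 213] w [0.586 0.057] [0.559 0.02 ] len 47 yaw -35.9
px [381 229 326 232] w [ 0.507 -0.023] [0.533 0.014] len 45 yaw -35.7
px [384 249 379 301] w [ 0.49  -0.015] [0.449 0.014] len 51 yaw 54.7
px [394 249 388 300] w [ 0.485 -0.022] [0.444 0.008] len 50 yaw 54.5
px [375 251 371 297] w [ 0.494 -0.009] [0.457 0.018] len 45 yaw 54.1
px [384 293 388 249] w [0.453 0.007] [ 0.487 -0.018] len 43 yaw 54.3
px [375 294 379 251] w [0.457 0.013] [ 0.492 -0.011] len 43 yaw 54.8
px [366 294 369 251] w [0.462 0.02 ] [ 0.497 -0.005] len 43 yaw 54.5
px [263 238 263 282] w [0.56  0.056] [0.528 0.081] len 41 yaw 52.0
px [365 251 362 293] w [ 0.499 -0.002] [0.465 0.022] len 41 yaw 54.4
px [255 281 256 238] w [0.533 0.085] [0.564 0.06 ] len 39 yaw 50.8
px [357 289 360 251] w [0.471 0.023] [0.502 0.001] len 37 yaw 54.7
px [355 251 353 288] w [0.504 0.004] [0.475 0.025] len 36 yaw 54.2
px [317 253 316 288] w [0.522 0.03 ] [0.495 0.05 ] len 34 yaw 53.4
px [307 254 307 288] w [0.526 0.037] [0.5   0.056] len 32 yaw 54.0
px [311
[... 446 characters left out ...]
14] len 27 yaw 54.2
px [327 253 325 281] w [0.517 0.024] [0.496 0.039] len 26 yaw 53.6
px [336 252 335 279] w [0.513 0.017] [0.492 0.032] len 26 yaw 54.6
px [347 333 369 348] w [0.437 0.055] [0.408 0.049] len 30 yaw -78.3
px [255 321 253 347] w [0.501 0.111] [0.479 0.132] len 30 yaw 46.4
px [266 347 263 321] w [0.471 0.123] [0.496 0.106] len 30 yaw 56.3
px [330 279 331 253] w [0.495 0.035] [0.515 0.021] len 25 yaw 54.8
px [226 275 230 250] w [0.552 0.101] [0.569 0.083] len 25 yaw 42.0
px [380 209 398 227] w [ 0.522 -0.031] [ 0.5   -0.035] len 23 yaw -80.8
px [277 273 274 248] w [0.528 0.067] [0.548 0.054] len 24 yaw 58.1
px [316 233 291 234] w [0.538 0.02 ] [0.549 0.036] len 20 yaw -35.8
old
```

```bash
python3 - <<'E'
from h import *
plan([*hs((.509,.039),-35.4,-66,-53),.12],-28,8)
E
```

```text
phi -38.5 p [0.5884 0.0374 0.1306] turn/row -0.219
[[-0.39, 0.33, 0.03], [-0.4, 0.32, 0.03], [-0.41, 0.31, 0.03], [-0.42, 0.3, 0.03], [-0.42, 0.29, 0.03], [-0.43, 0.28, 0.03], [-0.44, 0.27, 0.03], [-0.44, 0.26, 0.03]]
```

Request:
drive_tool(
  offset=[
    [-0.39,0.33,0.03],
    [-0.4,0.32,0.03],
    [-0.41,0.31,0.03],
    [-0.42,0.3,0.03],
    [-0.42,0.29,0.03],
    [-0.43,0.28,0.03],
    [-0.44,0.27,0.03],
    [-0.44,0.26,0.03],
    [0,0,0],
    [0,0,0],
  ],
  turn=[
    [0,0,-0.22],
    [0,0,-0.22],
    [0,0,-0.22],
    [0,0,-0.22],
    [0,0,-0.22],
    [0,0,-0.22],
    [0,0,-0.22],
    [0,0,-0.22],
    [0,0,0],
    [0,0,0],
  ],
  hand=[0,0,0,0,0,0,0,0,0,0],
)

```text
time_s: 7.95
position: [0.4253, 0.0337, 0.1219]
tool_rot: [[0.883, -0.469, 0.001], [-0.469, -0.883, -0.0], [0.001, -0.0, -1.0]]
ft_force: [-0.6, 0.5, -0.5]
grip_width: 0.0
gripper_force: 0.0
```

Request:
drive_tool(
  offset=[
    [0,0,0.3],
    [0,0,0.3],
    [0,0,0.3],
    [0,0,0.3],
    [0,0,0.3],
    [0,0,0.3],
    [0,0,0.3],
    [0,0,0.3],
    [0,0,0.1],
    [0,0,0],
  ],
  turn=[
    [0,0,0],
    [0,0,0],
    [0,0,0],
    [0,0,0],
    [0,0,0],
    [0,0,0],
    [0,0,0],
    [0,0,0],
    [0,0,0],
    [0,0,0],
  ],
  hand=[0,0,0,0,0,0,0,0,0,0],
)

```text
time_s: 9.2
position: [0.4244, 0.0338, 0.0215]
tool_rot: [[0.883, -0.469, -0.0], [-0.469, -0.883, 0.0], [-0.0, 0.0, -1.0]]
ft_force: [-0.3, -0.5, 0.4]
grip_width: -0.0001
gripper_force: 0.0
```

```bash
python3 - <<'E'
from h import *
s,R,p,phi=st();print(s['time_s'],p,phi)
ci=camera_info('wrist');im=get_image('wrist');cv2.imwrite('pics/w3.png',im);segs(im,ci,(100,60,460,380),.045,45)
E
```

```text
9.2 [0.42440648 0.03381468 0.02154845] -27.962704840932734
px [202 206 215  70] w [0.465 0.038] [0.507 0.008] len 52 yaw 54.3
px [163 199 171  63] w [0.474 0.051] [0.517 0.02 ] len 52 yaw 54.4
px [222 208 237  73] w [0.46  0.032] [0.502 0.001] len 52 yaw 54.3
px [272  78 254 212] w [ 0.495 -0.009] [0.452 0.021] len 52 yaw 54.4
px [183 202 193  67] w [0.47  0.044] [0.512 0.014] len 52 yaw 54.4
px [144 197 149  62] w [0.479 0.057] [0.521 0.027] len 52 yaw 54.4
px [263 208 282  80] w [0.452 0.017] [ 0.493 -0.012] len 50 yaw 54.2
px [294  80 274 207] w [ 0.491 -0.016] [0.45  0.013] len 49 yaw 54.5
px [140  61 136 187] w [0.523 0.03 ] [0.484 0.058] len 48 yaw 54.3
px [162  63 156 187] w [0.518 0.023] [0.48  0.051] len 47 yaw 54.4
px [283 203 303  82] w [0.45  0.009] [ 0.488 -0.018] len 47 yaw 54.3
px [184  67 176 187] w [0.513 0.017] [0.476 0.044] len 46 yaw 54.3
px [206  68 196 186] w [0.509 0.01 ] [0.473 0.036] len 45 yaw 54.4
px [315  85 297 190] w [ 0.485 -0.022] [0.453 0.001] len 40 yaw 54.4
px [227  73 217 176] w [0.504 0.004] [0.473 0.027] len 39 yaw 54.4
px [250  74 240 159] w [ 0.5   -0.003] [0.474 0.015] len 32 yaw 54.5
px [243  79 235 147] w [0.499 0.   ] [0.479 0.015] len 25 yaw 54.3
px [250 138 259  76] w [0.479 0.008] [ 0.498 -0.005] len 23 yaw 53.6
```

View pics/w3.png

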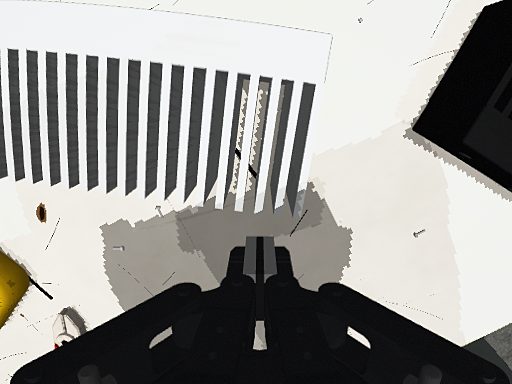

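The tip is clear behind the right-end fins: fin tips at (200–300,205), finger at (258,240). Yaw is -35.6°. I'll push the right corner forward.

Request:
drive_tool(
  offset=[
    [0.13,0,0],
    [0.13,0,0],
    [0.13,0,0],
    [0.13,0,0],
    [0.13,0,0],
    [0.13,0,0],
    [0.13,0,0],
    [0.13,0,0],
    [0.13,0,0],
    [0.13,0,0],
  ],
  turn=[
    [0,0,0],
    [0,0,0],
    [0,0,0],
    [0,0,0],
    [0,0,0],
    [0,0,0],
    [0,0,0],
    [0,0,0],
    [0,0,0],
    [0,0,0],
  ],
  hand=[0,0,0,0,0,0,0,0,0,0],
)

```text
time_s: 10.5
position: [0.4692, 0.0096, 0.0214]
tool_rot: [[0.883, -0.469, -0.004], [-0.469, -0.883, 0.001], [-0.004, 0.001, -1.0]]
ft_force: [-5.4, 0.3, 1.3]
grip_width: -0.0001
gripper_force: 2.4
```

Request:
drive_tool(
  offset=[
    [-0.3,0,0],
    [-0.3,0,0],
    [-0.4,0,-0.5],
    [-0.5,0,-0.8],
    [-0.5,0,-0.8],
    [0,0,-0.8],
    [0,0,-0.6],
    [0,0,-0.3],
    [0,0,0],
    [0,0,0],
  ],
  turn=[
    [0,0,0],
    [0,0,0],
    [0,0,0],
    [0,0,0],
    [0,0,0],
    [0,0,0],
    [0,0,0],
    [0,0,0],
    [0,0,0],
    [0,0,0],
  ],
  hand=[0,0,0,0,0,0,0,0,0,0],
)

```text
time_s: 11.75
position: [0.3992, 0.047, 0.1728]
tool_rot: [[0.883, -0.469, -0.002], [-0.469, -0.883, 0.0], [-0.002, 0.001, -1.0]]
ft_force: [0.3, -0.4, -1.2]
grip_width: 0.0001
gripper_force: 0.0
```

```bash
python3 - <<'E'
from h import *
s,R,p,phi=st();print(s['time_s'],p,phi)
ci=camera_info('wrist');im=get_image('wrist');cv2.imwrite('pics/w4.png',im);segs(im,ci,(20,20,500,320),.045,50)
E
```

```text
11.75 [0.39920347 0.04703947 0.1728062 ] -27.959914293008364
px [356  79 465 146] w [ 0.44  -0.066] [ 0.343 -0.133] len 118 yaw -55.3
px [445 144 340  81] w [ 0.354 -0.116] [ 0.445 -0.053] len 111 yaw -55.3
px [ 32  96 123 171] w [0.561 0.184] [0.466 0.15 ] len 101 yaw -70.0
px [306 262 393 221] w [0.307 0.044] [ 0.308 -0.047] len 92 yaw 0.2
px [394 223 449 278] w [ 0.304 -0.048] [ 0.218 -0.079] len 92 yaw -70.2
px [158  93 143  27] w [0.508 0.085] [0.557 0.067] len 53 yaw 70.9
px [139  27 153  93] w [0.559 0.071] [0.509 0.088] len 52 yaw 70.7
px [168  21 181  87] w [0.551 0.048] [0.502 0.065] len 52 yaw 70.6
px [158  23 172  89] w [0.553 0.056] [0.505 0.073] len 52 yaw 70.7
px [130  97 115  31] w [0.516 0.107] [0.566 0.09 ] len 52 yaw 70.8
px [140  96 124  30] w [0.513 0.1  ] [0.563 0.082] len 52 yaw 70.9
px [167  90 153  24] w [0.506 0.077] [0.555 0.06 ] len 52 yaw 70.9
px [185  86 172  20] w [0.501 0.062] [0.55  0.045] len 51 yaw 70.9
px [149  26 162  91] w [0.556 0.063] [0.507 0.08 ] len 51 yaw 70.7
px [130  30 144  94] w [0.561 0.078] [0.512 0.095] len 51 yaw 70.6
px [176  87 16
[... 1395 characters left out ...]
46 109 476  61] w [ 0.383 -0.127] [ 0.409 -0.165] len 46 yaw 34.6
px [440 103 469  55] w [ 0.389 -0.123] [ 0.415 -0.161] len 45 yaw 34.6
px [386  71 414  22] w [ 0.435 -0.091] [ 0.46  -0.126] len 43 yaw 34.8
px [419  25 391  73] w [ 0.456 -0.129] [ 0.431 -0.094] len 43 yaw 34.6
px [467 122 496  75] w [ 0.363 -0.141] [ 0.389 -0.179] len 46 yaw 34.8
px [454 112 483  65] w [ 0.376 -0.132] [ 0.402 -0.17 ] len 45 yaw 34.6
px [461 117 489  71] w [ 0.37  -0.137] [ 0.395 -0.174] len 45 yaw 34.7
px [410  22 383  68] w [ 0.461 -0.123] [ 0.438 -0.089] len 41 yaw 34.6
px [433  37 407  83] w [ 0.442 -0.137] [ 0.418 -0.103] len 42 yaw 34.7
px [121 267 132 217] w [0.387 0.209] [0.426 0.167] len 57 yaw 43.1
```

View pics/w4.png

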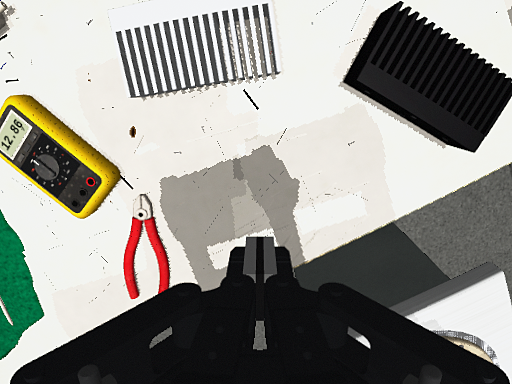

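The heatsink shows at (115–280, 5–95) with yaw -19.2° and centre about (0.528, 0.034), so it has stayed on its spot. Multimeter and cutters are untouched. Next is the face_left corner again.

```bash
python3 - <<'E'
from h import *
t=hs((.528,.034),-19.2,66,50);print(t);plan([*t,.12],-13,10)
E
```

```text
[0.60677217 0.05951362]
phi -28.0 p [0.3992 0.047  0.1728] turn/row -0.249
[[0.44, -0.27, 0.13], [0.45, -0.26, 0.13], [0.46, -0.25, 0.13], [0.46, -0.24, 0.13], [0.47, -0.22, 0.13], [0.48, -0.21, 0.13], [0.48, -0.2, 0.13], [0.49, -0.19, 0.13], [0.49, -0.17, 0.13], [0.49, -0.16, 0.13]]
```

Request:
drive_tool(
  offset=[
    [0.44,-0.27,0.13],
    [0.45,-0.26,0.13],
    [0.46,-0.25,0.13],
    [0.46,-0.24,0.13],
    [0.47,-0.22,0.13],
    [0.48,-0.21,0.13],
    [0.48,-0.2,0.13],
    [0.49,-0.19,0.13],
    [0.49,-0.17,0.13],
    [0.49,-0.16,0.13],
  ],
  turn=[
    [0,0,-0.25],
    [0,0,-0.25],
    [0,0,-0.25],
    [0,0,-0.25],
    [0,0,-0.25],
    [0,0,-0.25],
    [0,0,-0.25],
    [0,0,-0.25],
    [0,0,-0.25],
    [0,0,-0.25],
  ],
  hand=[0,0,0,0,0,0,0,0,0,0],
)

```text
time_s: 13.05
position: [0.6077, 0.0598, 0.1202]
tool_rot: [[0.975, -0.224, -0.002], [-0.224, -0.975, 0.0], [-0.002, 0.0, -1.0]]
ft_force: [0.4, -0.2, 0.4]
grip_width: -0.0001
gripper_force: 0.0
```

Request:
drive_tool(
  offset=[
    [0,0,0],
    [0,0,0.3],
    [0,0,0.3],
    [0,0,0.3],
    [0,0,0.3],
    [0,0,0.3],
    [0,0,0.3],
    [0,0,0.3],
    [0,0,0.3],
    [0,0,0.1],
  ],
  turn=[
    [0,0,0],
    [0,0,0],
    [0,0,0],
    [0,0,0],
    [0,0,0],
    [0,0,0],
    [0,0,0],
    [0,0,0],
    [0,0,0],
    [0,0,0],
  ],
  hand=[0,0,0,0,0,0,0,0,0,0],
)

```text
time_s: 14.3
position: [0.607, 0.0598, 0.0207]
tool_rot: [[0.975, -0.224, -0.001], [-0.224, -0.975, 0.0], [-0.001, 0.0, -1.0]]
ft_force: [-0.4, -0.5, 0.2]
grip_width: 0.0007
gripper_force: 0.0
```

Request:
drive_tool(
  offset=[
    [-0.12,0,0],
    [-0.12,0,0],
    [-0.12,0,0],
    [-0.12,0,0],
    [-0.12,0,0],
    [-0.12,0,0],
    [-0.12,0,0],
    [-0.12,0,0],
    [-0.12,0,0],
    [-0.1,0,0],
  ],
  turn=[
    [0,0,0],
    [0,0,0],
    [0,0,0],
    [0,0,0],
    [0,0,0],
    [0,0,0],
    [0,0,0],
    [0,0,0],
    [0,0,0],
    [0,0,0],
  ],
  hand=[0,0,0,0,0,0,0,0,0,0],
)

```text
time_s: 15.55
position: [0.5615, 0.0703, 0.022]
tool_rot: [[0.975, -0.224, 0.001], [-0.224, -0.975, -0.0], [0.001, -0.0, -1.0]]
ft_force: [4.8, 1.2, 1.7]
grip_width: 0.0002
gripper_force: 2.4
```

Request:
drive_tool(
  offset=[
    [0.2,0,0],
    [0.2,0,0],
    [0.1,0,-0.8],
    [0,0,-0.8],
    [0,0,-0.8],
    [0,0,-0.5],
    [-0.9,0,-0.4],
    [-1,0,-0.3],
    [-1,0,0],
    [-1,0,0],
  ],
  turn=[
    [0,0,0],
    [0,0,0],
    [0,0,0],
    [0,0,0],
    [0,0,0],
    [0,0,0],
    [0,0,0],
    [0,0,0],
    [0,0,0],
    [0,0,0],
  ],
  hand=[0,0,0,0,0,0,0,0,0,0],
)

```text
time_s: 16.8
position: [0.4277, 0.1009, 0.1657]
tool_rot: [[0.974, -0.224, -0.001], [-0.224, -0.974, -0.0], [-0.001, 0.0, -1.0]]
ft_force: [0.1, 0.3, -0.2]
grip_width: -0.0001
gripper_force: 0.0
```

```bash
python3 - <<'E'
from h import *
s,R,p,phi=st();print(s['time_s'],p,phi)
ci=camera_info('wrist');im=get_image('wrist');cv2.imwrite('pics/w5.png',im)
c=[proj(ci,np.array([*hs((.52,.04),-8,a,b),.045])) for a in(-50,50) for b in (-80,80)];c=np.array(c);b=[*(c.min(0)-10),*(c.max(0)+10)];print(np.round(b))
segs(im,ci,b,.045,38)
E
```

```text
16.8 [0.42771803 0.10085485 0.16572378] -12.971850536185666
[189. -25. 417. 141.]
px [395  39 396 106] w [ 0.52 -0.03] [ 0.469 -0.025] len 52 yaw 83.5
px [256 120 248  55] w [0.482 0.091] [0.533 0.085] len 51 yaw 83.5
px [246 122 238  57] w [0.483 0.099] [0.534 0.093] len 51 yaw 83.2
px [265  53 271 118] w [0.532 0.072] [0.481 0.078] len 51 yaw 83.5
px [305  49 309 115] w [0.527 0.041] [0.477 0.047] len 51 yaw 83.2
px [284  51 290 116] w [0.53  0.057] [0.48  0.062] len 51 yaw 83.6
px [315  48 319 113] w [0.527 0.033] [0.477 0.039] len 50 yaw 83.4
px [325  47 329 112] w [0.526 0.025] [0.476 0.031] len 50 yaw 83.5
px [355  44 358 109] w [0.523 0.001] [0.473 0.007] len 50 yaw 83.4
px [365  43 367 108] w [ 0.522 -0.006] [ 0.472 -0.001] len 50 yaw 83.5
px [375  42 377 107] w [ 0.522 -0.014] [ 0.471 -0.009] len 51 yaw 83.4
px [244  56 252 120] w [0.533 0.088] [0.484 0.094] len 50 yaw 83.6
px [295  51 300 115] w [0.528 0.049] [0.479 0.055] len 50 yaw 83.4
px [274  52 281 116] w [0.531 0.065] [0.481 0.07 ] len 50 yaw 83.7
px [335  47 338 111] w [0.524 0.017] [0.475 0.023] len 50 yaw 83.5
px 
[... 520 characters left out ...]
21 -0.018] len 50 yaw 83.6
px [266 117 259  54] w [0.483 0.082] [0.532 0.077] len 49 yaw 83.7
px [254  55 261 117] w [0.532 0.08 ] [0.484 0.086] len 49 yaw 83.3
px [275 116 269  53] w [0.483 0.074] [0.531 0.069] len 49 yaw 83.7
px [285 114 279  52] w [0.482 0.066] [0.53  0.061] len 49 yaw 83.7
px [294 113 289  51] w [0.481 0.059] [0.529 0.053] len 49 yaw 83.5
px [304 112 299  49] w [0.48  0.051] [0.528 0.045] len 48 yaw 83.6
px [314 111 309  48] w [0.479 0.043] [0.528 0.037] len 48 yaw 83.7
px [323 111 319  48] w [0.478 0.035] [0.526 0.03 ] len 48 yaw 83.4
px [391 104 389  42] w [ 0.471 -0.02 ] [ 0.519 -0.026] len 49 yaw 83.7
px [236  67 242 118] w [0.527 0.097] [0.487 0.101] len 40 yaw 83.5
```

```bash
python3 - <<'E'
from h import *
t=hs((.511,.034),-6.5,-66,-53);print(t);plan([*t,.16],5,8)
E
```

```text
[ 0.43942449 -0.0111879 ]
phi -12.9 p [0.423  0.102  0.1654] turn/row -0.373
[[0.13, 0.33, 0.02], [0.12, 0.34, 0.02], [0.1, 0.34, 0.02], [0.09, 0.35, 0.02], [0.08, 0.35, 0.02], [0.06, 0.35, 0.02], [0.05, 0.35, 0.02], [0.03, 0.36, 0.02]]
```

Request:
drive_tool(
  offset=[
    [0.13,0.33,0.02],
    [0.12,0.34,0.02],
    [0.1,0.34,0.02],
    [0.09,0.35,0.02],
    [0.08,0.35,0.02],
    [0.06,0.35,0.02],
    [0.05,0.35,0.02],
    [0.03,0.36,0.02],
    [0,0,0],
    [0,0,0],
  ],
  turn=[
    [0,0,-0.37],
    [0,0,-0.37],
    [0,0,-0.37],
    [0,0,-0.37],
    [0,0,-0.37],
    [0,0,-0.37],
    [0,0,-0.37],
    [0,0,-0.37],
    [0,0,0],
    [0,0,0],
  ],
  hand=[0,0,0,0,0,0,0,0,0,0],
)

```text
time_s: 18.1
position: [0.4451, -0.0122, 0.1593]
tool_rot: [[0.997, 0.083, -0.001], [0.083, -0.997, 0.0], [-0.001, -0.0, -1.0]]
ft_force: [-0.9, 0.4, 0.3]
grip_width: 0.0002
gripper_force: 0.0
```

Request:
drive_tool(
  offset=[
    [0,0,0.4],
    [0,0,0.4],
    [0,0,0.4],
    [0,0,0.4],
    [0,0,0.4],
    [0,0,0.4],
    [0,0,0.4],
    [0,0,0.4],
    [0,0,0.3],
    [0,0,0],
  ],
  turn=[
    [0,0,0],
    [0,0,0],
    [0,0,0],
    [0,0,0],
    [0,0,0],
    [0,0,0],
    [0,0,0],
    [0,0,0],
    [0,0,0],
    [0,0,0],
  ],
  hand=[0,0,0,0,0,0,0,0,0,0],
)

```text
time_s: 19.35
position: [0.4449, -0.0121, 0.0188]
tool_rot: [[0.996, 0.084, -0.001], [0.084, -0.996, 0.0], [-0.001, -0.001, -1.0]]
ft_force: [0.0, -0.9, 0.5]
grip_width: -0.0001
gripper_force: 0.0
```

Request:
drive_tool(
  offset=[
    [0.14,0,0],
    [0.14,0,0],
    [0.14,0,0],
    [0.14,0,0],
    [0.14,0,0],
    [0.14,0,0],
    [0.14,0,0],
    [0.14,0,0],
    [0.14,0,0],
    [0.1,0,0],
  ],
  turn=[
    [0,0,0],
    [0,0,0],
    [0,0,0],
    [0,0,0],
    [0,0,0],
    [0,0,0],
    [0,0,0],
    [0,0,0],
    [0,0,0],
    [0,0,0],
  ],
  hand=[0,0,0,0,0,0,0,0,0,0],
)

```text
time_s: 20.6
position: [0.4991, -0.0079, 0.0193]
tool_rot: [[0.996, 0.084, -0.002], [0.084, -0.996, -0.0], [-0.002, 0.0, -1.0]]
ft_force: [-5.3, -2.3, 1.2]
grip_width: 0.0003
gripper_force: 2.6
```

Request:
drive_tool(
  offset=[
    [-0.3,0,0],
    [-0.3,0,0],
    [-0.4,0,0],
    [-0.5,0,-0.8],
    [-0.6,0,-0.8],
    [-0.3,-0.3,-0.8],
    [0,-0.4,-0.8],
    [0,-0.4,-0.4],
    [0,0,0],
    [0,0,0],
  ],
  turn=[
    [0,0,0],
    [0,0,0],
    [0,0,0],
    [0,0,0],
    [0,0,-0.2],
    [0,0,-0.2],
    [0,0,-0.2],
    [0,0,-0.2],
    [0,0,-0.2],
    [0,0,0],
  ],
  hand=[0,0,0,0,0,0,0,0,0,0],
)

```text
time_s: 21.85
position: [0.3976, 0.0272, 0.1626]
tool_rot: [[0.982, 0.187, -0.001], [0.187, -0.982, 0.0], [-0.001, -0.0, -1.0]]
ft_force: [-0.6, 0.0, 0.4]
grip_width: 0.0003
gripper_force: 0.0
```

```bash
cat >> h.py <<'E'
def look(c,yaw,name):
    # fins: median direction, tip line and lateral ends -> heatsink pose
    s,R,p,phi=st();ci=camera_info('wrist');im=get_image('wrist');cv2.imwrite(name,im)
    print('t',s['time_s'],'p',p.round(4),'phi',round(phi,1))
    g=cv2.GaussianBlur(cv2.cvtColor(im,cv2.COLOR_BGR2GRAY),(3,3),0)
    L=cv2.createLineSegmentDetector(cv2.LSD_REFINE_ADV).detect(g)[0][:,0];S=[]
    for l in L:
        P=onplane(ci,*l[:2],.045)[:2];Q=onplane(ci,*l[2:],.045)[:2]
        if max(np.linalg.norm(P-c),np.linalg.norm(Q-c))>.09 or not .033<np.linalg.norm(P-Q)<.058: continue
        d=P-Q;d=d if d[0]>0 else -d;a=np.degrees(np.arctan2(d[1],d[0]))
        if abs(a-yaw)<15: S.append((a,P,Q))
    y=np.median([x[0] for x in S]);M=np.array([[rz(-y)@P,rz(-y)@Q] for _,P,Q in S])
    lo=np.median(M[:,:,0].min(1));print('n',len(S),'yaw',round(y,2),'tip-x',M[:,:,0].min().round(4),lo.round(4),'base-x',np.median(M[:,:,0].max(1)).round(4),'lat',M[:,:,1].min().round(4),M[:,:,1].max().round(4))
    ctr=rz(y)@np.array([M[:,:,0].min()+.035,(M[:,:,1].min()+M[:,:,1].max())/2]);F=np.array([.669,.0442]);f=rz(-11.7)@(ctr-F);print('centre',ctr.round(4),'in fence frame',f.round(4))
    return ctr,y,ci,im
E
python3 - <<'E'
from h import *
c,y,ci,im=look(np.array([.525,.035]),10,'pics/w6.png')
# fence lines at z=.036 / 0
print('fence top');segs(im,ci,(0,0,512,150),.036,110)
E
```

```text
t 21.85 p [0.3976 0.0272 0.1626] phi 10.8
n 32 yaw 13.81 tip-x 0.4931 0.4956 base-x 0.5369 lat -0.144 -0.0201
centre [0.5324 0.0464] in fence frame [-0.1333  0.0299]
fence top
```

View pics/w6.png

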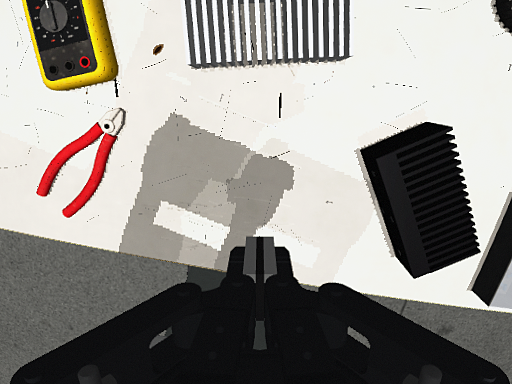

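The fins appear at (185–350, 0–68) and nothing else has moved. Yaw is 13.8°, roughly 2° past the fence's 11.7°. I'll go up to measure heatsink and fence together.

Request:
drive_tool(
  offset=[
    [0.1,0,-0.3],
    [0.1,0,-0.4],
    [0.1,0,-0.4],
    [0.1,0,-0.4],
    [0.1,0,-0.4],
    [0.1,0,-0.4],
    [0.1,0,-0.3],
    [0,0,0],
    [0,0,0],
    [0,0,0],
  ],
  turn=[
    [0,0,0],
    [0,0,0],
    [0,0,0],
    [0,0,0],
    [0,0,0],
    [0,0,0],
    [0,0,0],
    [0,0,0],
    [0,0,0],
    [0,0,0],
  ],
  hand=[0,0,0,0,0,0,0,0,0,0],
)

```text
time_s: 23.15
position: [0.4253, 0.0328, 0.2668]
tool_rot: [[0.982, 0.187, -0.001], [0.187, -0.982, 0.0], [-0.001, -0.0, -1.0]]
ft_force: [0.3, 0.8, 0.0]
grip_width: -0.0003
gripper_force: 0.0
```

```bash
python3 - <<'E'
from h import *
c,y,ci,im=look(np.array([.532,.046]),13,'pics/w7.png')
print('fence pred',[proj(ci,np.array([*(np.array([.669,.0442])+rz(11.7)@np.array([0,s])),z])).round(0) for s in(.105,-.105) for z in (.036,0)])
print('fence');segs(im,ci,(0,0,512,130),.036,70)
print('heatsink long edges, z .045');segs(im,ci,(60,50,450,260),.045,60)
E
```

```text
t 23.15 p [0.4253 0.0328 0.2668] phi 10.8
n 32 yaw 13.81 tip-x 0.4946 0.4963 base-x 0.5456 lat -0.1441 -0.02
centre [0.5339 0.0467] in fence frame [-0.1318  0.0299]
fence pred [array([192., -64.]), array([198., -50.]), array([390., -63.]), array([379., -50.])]
fence
px [105 111  79  13] w [0.45  0.223] [0.553 0.261] len 110 yaw -69.5
px [135   3 157 101] w [0.571 0.198] [0.471 0.162] len 107 yaw -70.0
px [120   0 142  97] w [0.572 0.215] [0.473 0.179] len 106 yaw -70.2
heatsink long edges, z .045
px [371 254 332 158] w [ 0.332 -0.134] [ 0.445 -0.051] len 140 yaw -53.6
px [139 232 230 249] w [0.306 0.167] [0.305 0.047] len 120 yaw -0.2
px [343 165 371 242] w [ 0.439 -0.066] [ 0.349 -0.129] len 110 yaw -55.3
```

View pics/w7.png

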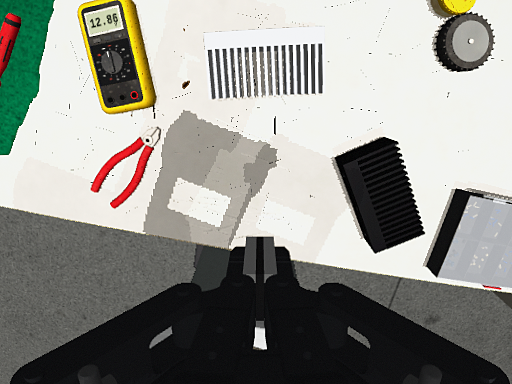

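The full heatsink shows at (205–325, 27–98), but the fence is above the frame. I'll get the fence yaw from saved wrist images w1 and w2, using the fixed tool-to-camera transform.

```bash
python3 - <<'E'
from h import *
s,R,p,phi=st();ci=camera_info('wrist')
Tw=np.eye(4);Tw[:3,:3]=R;Tw[:3,3]=p;tc=np.array(ci['world_to_cam'])@Tw
for n,pp,ph in [('w1',(.6053,.0275,.118),-38.6),('w2',(.5883,.0374,.1303),-38.53)]:
    T=np.eye(4);T[:2,:2]=rz(ph);T[:2,1]*=-1;T[2,2]=-1;T[:3,3]=pp
    c=dict(ci);c['world_to_cam']=tc@np.linalg.inv(T)
    F=np.array([.669,.0442])
    print(n,[proj(c,np.array([*(F+rz(11.7)@np.array([0,q])),z])).round(0) for q in(.105,-.105) for z in (.036,0)])
    segs(cv2.imread(f'pics/{n}.png'),c,(60,0,300,270),.036,60)
    print('z0');segs(cv2.imread(f'pics/{n}.png'),c,(60,0,300,270),.0,150)
E
```

```text
w1 [array([111., 248.]), array([128., 230.]), array([280.,  26.]), array([277.,  35.])]
px [112 245 278  26] w [0.649 0.144] [ 0.691 -0.058] len 206 yaw 11.9
px [252  46 187 132] w [ 0.692 -0.036] [0.676 0.036] len 74 yaw 12.1
px [200 137 136 222] w [0.668 0.031] [0.651 0.115] len 85 yaw 11.9
px [189 125 252  42] w [0.679 0.032] [ 0.694 -0.038] len 71 yaw 12.0
px [127 210 175 144] w [0.662 0.112] [0.676 0.048] len 65 yaw 12.0
z0
px [112 245 278  26] w [0.646 0.17 ] [ 0.695 -0.063] len 239 yaw 11.9
w2 [array([111., 219.]), array([127., 205.]), array([276.,  -1.]), array([273.,  12.])]
px [113 216 274   0] w [0.648 0.143] [ 0.691 -0.057] len 205 yaw 11.9
px [265  23 130 204] w [ 0.683 -0.044] [0.647 0.124] len 171 yaw 12.0
z0
px [113 216 274   0] w [0.649 0.167] [ 0.697 -0.064] len 236 yaw 11.9
px [265  23 130 204] w [ 0.688 -0.048] [0.647 0.144] len 197 yaw 12.0
```

```bash
python3 - <<'E'
from h import *
t=hs((.5335,.0467),13.8,-62,50);print(t);plan([*t,.1],13.8,10)
E
```

```text
[0.461363   0.08046764]
phi 10.8 p [0.4254 0.0327 0.2669] turn/row -0.05
[[0.11, -0.1, 0.42], [0.11, -0.1, 0.42], [0.11, -0.1, 0.42], [0.11, -0.1, 0.42], [0.11, -0.1, 0.42], [0.11, -0.1, 0.42], [0.11, -0.1, 0.42], [0.11, -0.1, 0.42], [0.11, -0.1, 0.42], [0.12, -0.1, 0.42]]
```

Request:
drive_tool(
  offset=[
    [0.11,-0.1,0.42],
    [0.11,-0.1,0.42],
    [0.11,-0.1,0.42],
    [0.11,-0.1,0.42],
    [0.11,-0.1,0.42],
    [0.11,-0.1,0.42],
    [0.11,-0.1,0.42],
    [0.11,-0.1,0.42],
    [0.11,-0.1,0.42],
    [0.11,-0.1,0.42],
  ],
  turn=[
    [0,0,-0.05],
    [0,0,-0.05],
    [0,0,-0.05],
    [0,0,-0.05],
    [0,0,-0.05],
    [0,0,-0.05],
    [0,0,-0.05],
    [0,0,-0.05],
    [0,0,-0.05],
    [0,0,-0.05],
  ],
  hand=[0,0,0,0,0,0,0,0,0,0],
)

```text
time_s: 24.45
position: [0.4602, 0.0813, 0.0986]
tool_rot: [[0.971, 0.239, -0.0], [0.239, -0.971, -0.0], [-0.0, -0.0, -1.0]]
ft_force: [-0.3, 0.2, 1.6]
grip_width: 0.0001
gripper_force: 0.0
```

Request:
drive_tool(
  offset=[
    [0,0,0.4],
    [0,0,0.4],
    [0,0,0.4],
    [0,0,0.4],
    [0,0,0.4],
    [0.1,0,0],
    [0.1,0,0],
    [0.1,0,0],
    [0,0,0],
    [0,0,0],
  ],
  turn=[
    [0,0,0],
    [0,0,0],
    [0,0,0],
    [0,0,0],
    [0,0,0],
    [0,0,0],
    [0,0,0],
    [0,0,0],
    [0,0,0],
    [0,0,0],
  ],
  hand=[0,0,0,0,0,0,0,0,0,0],
)

```text
time_s: 25.7
position: [0.4719, 0.084, 0.0195]
tool_rot: [[0.971, 0.239, 0.0], [0.239, -0.971, -0.0], [0.0, 0.0, -1.0]]
ft_force: [-0.5, -0.0, 0.0]
grip_width: -0.0
gripper_force: 0.0
```

```bash
python3 - <<'E'
from h import *
s,R,p,phi=st();print(s['time_s'],p,phi,s['ft_force'])
r=(rz(-13.8)@(p[:2]-np.array([.5335,.0467])))*1e3;print('in hs frame mm',r.round(1))
c,y,ci,im=look(np.array([.5335,.0467]),13,'pics/w8.png')
E
```

```text
25.7 [0.47185585 0.0839928  0.01947822] 13.806795198929429 [-0.52500938 -0.04229369  0.01478902]
in hs frame mm [-51.   50.9]
t 25.7 p [0.4719 0.084  0.0195] phi 13.8
n 28 yaw 13.8 tip-x 0.494 0.4972 base-x 0.5469 lat -0.1322 -0.02
centre [0.5319 0.0523] in fence frame [-0.1327  0.0357]
```

Request:
drive_tool(
  offset=[
    [0.05,0,0],
    [0.05,0,0],
    [0.05,0,0],
    [0.05,0,0],
    [0,0,0],
    [0,0,0],
    [0,0,0],
    [0,0,0],
    [0,0,0],
    [0,0,0],
  ],
  turn=[
    [0,0,0],
    [0,0,0],
    [0,0,0],
    [0,0,0],
    [0,0,0],
    [0,0,0],
    [0,0,0],
    [0,0,0],
    [0,0,0],
    [0,0,0],
  ],
  hand=[0,0,0,0,0,0,0,0,0,0],
)

```text
time_s: 27.0
position: [0.4786, 0.086, 0.0192]
tool_rot: [[0.971, 0.239, -0.002], [0.239, -0.971, 0.0], [-0.002, -0.001, -1.0]]
ft_force: [-4.3, -0.4, 3.6]
grip_width: 0.0001
gripper_force: 2.5
```

```bash
python3 - <<'E'
from h import *
s=observe();print(s['ft_force'])
c,y,ci,im=look(np.array([.5335,.0467]),13,'pics/w9.png')
E
```

```text
[-4.32557383 -0.44846945  3.59367474]
t 27.0 p [0.4786 0.086  0.0192] phi 13.8
n 24 yaw 12.96 tip-x 0.4964 0.4979 base-x 0.5486 lat -0.1245 -0.0123
centre [0.5332 0.0525] in fence frame [-0.1313  0.0357]
```

Request:
drive_tool(
  offset=[
    [0.02,0,0],
    [0.02,0,0],
    [0,0,0],
    [0,0,0],
    [-0.2,0,0],
    [-0.3,0,0],
    [-0.4,0,-0.6],
    [-0.2,0,-0.8],
    [0,0,-0.8],
    [0,0,-0.8],
  ],
  turn=[
    [0,0,0],
    [0,0,0],
    [0,0,0],
    [0,0,0],
    [0,0,0],
    [0,0,0],
    [0,0,0],
    [0,0,0],
    [0,0,0],
    [0,0,0],
  ],
  hand=[0,0,0,0,0,0,0,0,0,0],
)

```text
time_s: 28.3
position: [0.4378, 0.0756, 0.1404]
tool_rot: [[0.971, 0.238, 0.0], [0.238, -0.971, -0.0], [0.0, 0.0, -1.0]]
ft_force: [0.1, -0.9, -0.2]
grip_width: -0.0001
gripper_force: 0.0
```

Request:
drive_tool(
  offset=[
    [0,0.2,-0.7],
    [0,0.2,-0.7],
    [0,0.2,-0.7],
    [0,0.2,-0.5],
    [0,0.2,0],
    [0,0,0],
    [0,0,0],
    [0,0,0],
    [0,0,0],
    [0,0,0],
  ],
  turn=[
    [0,0,0],
    [0,0,0],
    [0,0,0],
    [0,0,0],
    [0,0,0],
    [0,0,0],
    [0,0,0],
    [0,0,0],
    [0,0,0],
    [0,0,0],
  ],
  hand=[0,0,0,0,0,0,0,0,0,0],
)

```text
time_s: 29.55
position: [0.448, 0.037, 0.2432]
tool_rot: [[0.971, 0.239, -0.0], [0.239, -0.971, 0.0], [-0.0, -0.0, -1.0]]
ft_force: [0.2, 0.1, 0.8]
grip_width: 0.0001
gripper_force: 0.0
```

```bash
python3 - <<'E'
from h import *
c,y,ci,im=look(np.array([.5345,.047]),12,'pics/w10.png')
E
```

```text
t 29.55 p [0.448  0.037  0.2432] phi 13.8
n 32 yaw 12.2 tip-x 0.4984 0.501 base-x 0.5493 lat -0.1294 -0.0055
centre [0.5356 0.0468] in fence frame [-0.1301  0.0296]
```

```bash
python3 - <<'E'
from h import *
t=hs((.5356,.0468),12.1,-64,0);print(t);plan([*t,.1],12.1,10)
E
```

```text
[0.47302187 0.03338441]
phi 13.8 p [0.448  0.037  0.2433] turn/row 0.029
[[0.06, 0.02, 0.36], [0.06, 0.02, 0.36], [0.06, 0.02, 0.36], [0.06, 0.02, 0.36], [0.06, 0.02, 0.36], [0.06, 0.02, 0.36], [0.06, 0.02, 0.36], [0.06, 0.02, 0.36], [0.06, 0.02, 0.36], [0.06, 0.02, 0.36]]
```

Request:
drive_tool(
  offset=[
    [0.06,0.02,0.36],
    [0.06,0.02,0.36],
    [0.06,0.02,0.36],
    [0.06,0.02,0.36],
    [0.06,0.02,0.36],
    [0.06,0.02,0.36],
    [0.06,0.02,0.36],
    [0.06,0.02,0.36],
    [0.06,0.02,0.36],
    [0.06,0.02,0.36],
  ],
  turn=[
    [0,0,0.03],
    [0,0,0.03],
    [0,0,0.03],
    [0,0,0.03],
    [0,0,0.03],
    [0,0,0.03],
    [0,0,0.03],
    [0,0,0.03],
    [0,0,0.03],
    [0,0,0.03],
  ],
  hand=[0,0,0,0,0,0,0,0,0,0],
)

```text
time_s: 30.85
position: [0.4734, 0.0345, 0.0985]
tool_rot: [[0.978, 0.208, 0.0], [0.208, -0.978, 0.0], [0.0, 0.0, -1.0]]
ft_force: [0.7, -0.0, 0.1]
grip_width: -0.0003
gripper_force: 0.0
```

Request:
drive_tool(
  offset=[
    [0,0,0.4],
    [0,0,0.4],
    [0,0,0.4],
    [0,0,0.4],
    [0,0,0.4],
    [0.1,0,0],
    [0.1,0,0],
    [0.1,0,0],
    [0,0,0],
    [0,0,0],
  ],
  turn=[
    [0,0,0],
    [0,0,0],
    [0,0,0],
    [0,0,0],
    [0,0,0],
    [0,0,0],
    [0,0,0],
    [0,0,0],
    [0,0,0],
    [0,0,0],
  ],
  hand=[0,0,0,0,0,0,0,0,0,0],
)

```text
time_s: 32.1
position: [0.4849, 0.0371, 0.0195]
tool_rot: [[0.978, 0.208, 0.0], [0.208, -0.978, -0.0], [0.0, 0.0, -1.0]]
ft_force: [-0.1, -0.5, 0.2]
grip_width: 0.0003
gripper_force: 0.0
```

Request:
drive_tool(
  offset=[
    [0.08,0,0],
    [0.12,0,0],
    [0.12,0,0],
    [0.12,0,0],
    [0.12,0,0],
    [0.12,0,0],
    [0.12,0,0],
    [0.12,0,0],
    [0.12,0,0],
    [0.12,0,0],
  ],
  turn=[
    [0,0,0],
    [0,0,0],
    [0,0,0],
    [0,0,0],
    [0,0,0],
    [0,0,0],
    [0,0,0],
    [0,0,0],
    [0,0,0],
    [0,0,0],
  ],
  hand=[0,0,0,0,0,0,0,0,0,0],
)

```text
time_s: 33.35
position: [0.5287, 0.0468, 0.0192]
tool_rot: [[0.978, 0.208, -0.005], [0.208, -0.978, -0.0], [-0.005, -0.001, -1.0]]
ft_force: [-9.1, -1.5, 6.5]
grip_width: -0.0001
gripper_force: 4.5
```

```bash
python3 - <<'E'
from h import *
s=observe();R=rz(-12.05);p=np.array(s['position']);print(s['ft_force'],'tool in fence frame',(R@(p[:2]-np.array([.6695,.0437]))).round(4))
c,y,ci,im=look(np.array([.572,.055]),12,'pics/w11.png')
print('fence');segs(im,ci,(0,0,512,200),.036,70)
E
```

```text
[-9.06377146 -1.51160069  6.47257318] tool in fence frame [-0.1371  0.0324]
t 33.35 p [0.5287 0.0468 0.0192] phi 12.0
n 27 yaw 11.91 tip-x 0.5372 0.5425 base-x 0.5899 lat -0.1268 -0.0018
centre [0.5732 0.0551] in fence frame [-0.0916  0.0302]
fence
px [409  85 246  83] w [0.62  0.006] [0.607 0.068] len 64 yaw 12.0
px [244  83  86  85] w [0.606 0.069] [0.594 0.13 ] len 63 yaw 11.7
px [153  81 266  80] w [0.6   0.103] [0.609 0.061] len 43 yaw 11.8
px [267  80 348  81] w [0.609 0.061] [0.616 0.03 ] len 31 yaw 11.9
```

Request:
drive_tool(
  offset=[
    [0.12,0,0],
    [0.12,0,0],
    [0.12,0,0],
    [0.12,0,0],
    [0.12,0,0],
    [0.12,0,0],
    [0.12,0,0],
    [0.12,0,0],
    [0.12,0,0],
    [0.12,0,0],
  ],
  turn=[
    [0,0,0],
    [0,0,0],
    [0,0,0],
    [0,0,0],
    [0,0,0],
    [0,0,0],
    [0,0,0],
    [0,0,0],
    [0,0,0],
    [0,0,0],
  ],
  hand=[0,0,0,0,0,0,0,0,0,0],
)

```text
time_s: 34.65
position: [0.5758, 0.0567, 0.0192]
tool_rot: [[0.978, 0.208, -0.004], [0.208, -0.978, -0.0], [-0.004, -0.001, -1.0]]
ft_force: [-8.5, -1.4, 5.2]
grip_width: 0.0001
gripper_force: 4.1
```

Request:
drive_tool(
  offset=[
    [0.05,0,0],
    [0.05,0,0],
    [0.05,0,0],
    [0.05,0,0],
    [0.05,0,0],
    [0,0,0],
    [0,0,0],
    [0,0,0],
    [0,0,0],
    [0,0,0],
  ],
  turn=[
    [0,0,0],
    [0,0,0],
    [0,0,0],
    [0,0,0],
    [0,0,0],
    [0,0,0],
    [0,0,0],
    [0,0,0],
    [0,0,0],
    [0,0,0],
  ],
  hand=[0,0,0,0,0,0,0,0,0,0],
)

```text
time_s: 35.9
position: [0.5822, 0.058, 0.0192]
tool_rot: [[0.978, 0.209, -0.012], [0.209, -0.978, -0.001], [-0.012, -0.001, -1.0]]
ft_force: [-22.3, -7.8, 15.4]
grip_width: -0.0
gripper_force: 12.1
```

```bash
python3 - <<'E'
from h import *
s=observe();R=rz(-12.05);p=np.array(s['position']);print(s['ft_force'],'tool in fence frame',(R@(p[:2]-np.array([.6695,.0437]))).round(4))
c,y,ci,im=look(np.array([.63,.065]),12,'pics/w12.png')
E
```

```text
[-22.33638994  -7.80924241  15.35356664] tool in fence frame [-0.0824  0.0323]
t 35.9 p [0.5822 0.058  0.0192] phi 12.0
n 25 yaw 11.96 tip-x 0.5925 0.5946 base-x 0.6447 lat -0.1274 -0.0024
centre [0.6273 0.0665] in fence frame [-0.0363  0.0303]
```

Request:
drive_tool(
  offset=[
    [-0.1,0,0],
    [-0.2,0,0],
    [-0.4,0,0],
    [-0.5,0,-0.5],
    [0,0,-0.8],
    [0,0,-0.8],
    [0,0,-0.8],
    [0,0,-0.8],
    [0,0,-0.8],
    [0,0,-0.8],
  ],
  turn=[
    [0,0,0],
    [0,0,0],
    [0,0,0],
    [0,0,0],
    [0,0,0],
    [0,0,0],
    [0,0,0],
    [0,0,0],
    [0,0,0],
    [0,0,0],
  ],
  hand=[0,0,0,0,0,0,0,0,0,0],
)

```text
time_s: 37.2
position: [0.54, 0.0488, 0.2324]
tool_rot: [[0.978, 0.208, 0.0], [0.208, -0.978, 0.0], [0.0, 0.0, -1.0]]
ft_force: [1.1, -0.1, -0.0]
grip_width: 0.0
gripper_force: 0.0
```

```bash
python3 - <<'E'
from h import *
c,y,ci,im=look(np.array([.63,.065]),12,'pics/w13.png')
a=proj(ci,np.array([.64,.05,.04])).round();print(a)
x0=int(min(max(a[0]-130,0),252));y0=int(max(a[1]-100,0));cr=im[y0:y0+190,x0:x0+260];print(x0,y0)
cv2.imwrite('pics/w13c.png',cv2.resize(cr,None,fx=3,fy=3,interpolation=cv2.INTER_CUBIC))
E
```

```text
t 37.2 p [0.54   0.0488 0.2324] phi 12.0
n 32 yaw 11.97 tip-x 0.5908 0.5948 base-x 0.6435 lat -0.1271 -0.003
centre [0.6257 0.0662] in fence frame [-0.0379  0.0303]
[278.  72.]
148 0
```

View pics/w13c.png

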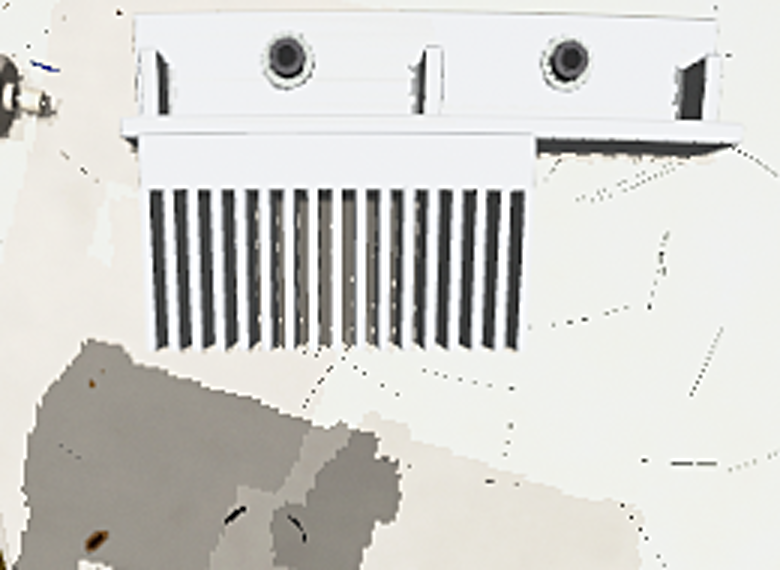

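The crop shows the plate edge (140–535, 135) flush along the fence's top edge (122–742, 130), with the left end inside the fence end. The robot is clear of everything, so I'll hand the job in.

```bash
python3 -c "
from h import *
print(env.close_job())"
```

```text
the job is handed in; nothing more can be done
None
```

The job is handed in at about 37 s: the heatsink was walked round to face the fence squarely (within about 0.2°), rested about 95 mm short of it, then pushed straight on until it sat flush, with its nearer end about 6–10 mm inside the fence's end and nothing else seen to move.

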